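# Set and lock the end stop of a bottle labelling jig

## Robot

A 6-joint arm with a two-finger parallel gripper is mounted at the origin on a cart in front of the work surface, level with it; the furniture and walls round the work are solid. World frame = base frame: x ahead of the robot, y to its left, z up, the work surface at z = 0. Lengths are in m, angles in rad, forces in N, time in s.
With the tool pointing down it reaches from about 0.35 to 0.8 m from the base axis. Payload 7.3 kg.
Tool frame: the origin (TCP) lies between the finger pads; the fingertips stand 25 mm ahead of it and the grasp point (between the pads) lies 6 mm ahead of it (r.tip_extent is the distance from the TCP to the fingertips, in m); z points along the fingers, y is the line along which they close (so a half turn about z gives the same grasp; the last joint's range is limited). The gripper opens to 85 mm and grips with 20 to 120 N. Pads are 22 mm wide; open, the fingers measure 114 mm over their backs; the gripper's body (76 mm by 85 mm) begins 54 mm behind the grasp point. The pads swing forward as they close: fully open they stand 13 mm farther back than shut.
Start: joints at [-1.413, 0.342, 1.524, -0, 1.275, -0.146], TCP at [0.157, -0.501, 0.256] pointing down, gripper open.
Joint ranges: [-2.53, 2.53], [-0.77, 2.02], [0.04, 2.7], [-1, 4.14], [0.28, 2.66], [-3.11, 3.11]. Speed limits (rad/s): [2.57, 2.57, 3.14, 3.14, 3.14, 3.14].

## Interface

Orientations are given as a unit quaternion [x, y, z, w].
In Python, from workcell import r, command_gripper, optics gives the robot as it stands. The module is installed in compiled form; this text tells all that it offers. Calls block until the motion is done:
- r.reach(position, orientation): joint-space move of the TCP to a pose.
- r.move_straight(position, orientation=None, speed=0.15, max_force=None): straight line of the TCP; orientation=None keeps the orientation; speed is the mean speed in m/s. With max_force (N) it stops when the force on the tool has changed by that much, and returns True; else False.
- r.movej(angles): joint-space move.
- command_gripper(opening, force=None): finger opening in m; force is the grip in N (None keeps the last); returns when the fingers have stopped.
- r.hold(seconds).
- r.solve_ik(position, orientation): joint angles nearest the present ones, or None.
- r.read_state(): the state.
- optics.get_image(name): name is "scene" or "top" or "wrist"; returns (picture, depth): 384x512x3 uint8, red, green, blue; 384x512 float32, m along the optical axis (not along the pixel's ray), 0 where there is no reading.
- optics.camera_model(name): a dict with "K" (3x3 intrinsics, pixels), "k1" (the pictures are not rectified: a ray, as slopes to the right and down, at radius r is drawn at 1 + k1 r^2 times it, then the intrinsics apply), "R" (3x3) and "t" (3): a world point X has camera coordinates R X + t; the wrist camera has in their place "tool_from_camera" (4x4, takes a point from camera to tool coordinates, whose origin is the TCP and whose axes are the flange's). Camera axes: x right, y down, z forward; pixel columns grow to the right and rows downward; lengths in m; the calibration is good to about 2 mm. A picture is of the moment at which its call begins: read the wrist's pose just before it. camera_model takes no time and is no camera call.
A pose or a line that the arm cannot do raises r.PlanningError and nothing moves.
- r.finish_job(): hands the job in; it is judged then, once.
The state is a dict: "time_s": time; "joint_positions": joint angles; "dq": joint speeds; "tau": joint torques, N m; "eef_pos": TCP position; "eef_rot": TCP orientation; "contact_force": force on the tool from outside, world axes, zero at the start; "torque": the same for the moment, N m; "grip_width": finger opening in m; "grip_force": force on a finger pad.
Only numpy, scipy, OpenCV 4.12 (cv2) and the standard library are available. Lean on these libraries where they do the work, as an engineer would, in place of code of your own. Each camera call takes 0.05 s, during which the arm holds its last target. There are 200 camera calls.

## Task

Set the labelling jig to the sample bottle lying in its cradle: push the loose end stop gently along its track with a fingertip until the bottle is held snugly between stop and fence, then spin the wing nut clockwise with fingertip strokes on its wings until it is fully tight, the bottle still snug. The bottle is glass and its label fresh, so do not touch it and do not press hard on it with the stop. Only push: grip and lift nothing, and leave the things round the jig where they are.

Things in the scene. Friction and masses are not known exactly. Their poses are not given: they have to be found in the camera images.
- label_jig: Labelling jig fixed to the table: plywood board 130 (x) by 300 mm (y), top 16 mm above the table; origin centre of its underside, on the table. Fence at its +y end: aluminium angle 76 mm wide, top 68 mm above the table, inner face at y = +126 mm. Cradle: two 10 mm rods along y at x = +-15 mm, tops 31 mm above the table, from the fence back to y = +31 mm.
- end_stop (a joint): Slide of the end stop along the board's track towards the fence (jig +y), m, range 0 to 0.064. Its face is at jig y = -0.035 + value: 0.060 when the bottle is snug. Starts at 0 to 0.030. With the nut loose it slides against about 3 N and stays where it is left; over the last fifth of a turn of the nut it becomes clamped and can hardly be pushed.
- stop_face (a point): Centre of the end stop's rubber front face, 46 mm above the table; axes are the jig's. The stop is a bent bracket: upright plate 60 mm wide, top 80 mm above the table, back side 6.5 mm behind this point (jig -y); foot 60 mm wide, top 20 mm above the table, back to 68.5 mm behind it. Good to push: the back of the upright above the nut, 55 to 80 mm above the table.
- stud_axis (a point): Point on the axis of the upright threaded stud on the stop's foot, 36 mm above the table, 39 mm behind the stop's face (jig -y) and 32.5 mm behind the back of its upright; moves with the stop; axes are the jig's. Stud 9.6 mm thick, top 48 mm above the table.
- wing_nut (a joint): Turn of the wing nut, rad: 0 = fully tight (hard stop), growing as it unscrews (counterclockwise from above), lead 1.5 mm a turn. Starts loose at 6.5 to 11.5. Turns against about 0.012 N m and stays where it is left. The upright is too close for a finger to go all the way round: lift it out and go back for each stroke, away from the bottle.
- wing_a (a point): Centre of one wing, 15.5 mm from the stud's axis. The nut has two upright round ears, 19 mm in diameter, 5.6 mm thick, 50 mm across both; tight, their centres are 37.7 mm and tops 47.2 mm above the table (up to 2.7 mm more when loose). Hub 21 mm in diameter, top 35 mm up. Seen from the stud this wing points at -100 degrees + joint value from the jig's x axis (counterclockwise +).
- wing_b (a point): Centre of the other wing, on the far side of the stud from wing_a.
- sample_bottle: Small brown glass bottle with black cap, 40 mm in diameter, 101 mm long, 0.13 kg, lying loose in the cradle, axis 46 mm above the table, cap towards the fence. Origin: centre of its base (the end towards the stop); z runs to the cap. Starts 4 to 14 mm short of the fence; the stop pushes it along.
- fence_face (a point): Point on the fence's inner face at the bottle's axis, 46 mm above the table; axes are the jig's.
- next_bottle_a: Bystander: brown bottle with white cap standing behind the jig (away from the robot), 40 mm in diameter, 101 mm high; origin centre of its base.
- next_bottle_b: Bystander: brown dropper bottle with rubber bulb standing behind the jig, 32 mm in diameter, 98 mm high; origin centre of its base.
- labels: Bystander: roll of blank labels lying beyond the fence's end of the jig, 78 mm in diameter, 34 mm high; origin centre of its underside.
- pencil: Bystander: green pencil lying in front of the jig, 112 mm long, 7 mm thick; origin centre of its underside.
- votive: Bystander: clear glass, 65 mm in diameter, 66 mm high, near the table's left front corner; origin centre of its base.
Mind the look-alikes: they are no part of the job. What is shaped like the sample_bottle but turquoise is not meant.

How it is judged:
By the outcome, as a careful person would: the job done as asked, in the order asked, and still so for the second after the job is handed in, with the robot touching nothing.
It also fails if it takes over 67 s, if anything falls off the work surface, if the arm or the gripper's body presses on something with over 40 N, if the wrist force passes 120 N, or if a joint passes its speed limit or range.

## Working session

There is one attempt and no reset: what is moved stays moved. The work goes in short steps, each a Python script; the robot and the scene stay as the last script left them, time stands still between calls to the robot, and variables do not carry over. Pictures are saved under pics/ and viewed, at most 10 in all, crops included, and the job is handed in when it is done.

```bash
mkdir -p pics; cat > h.py <<'E'
import numpy as np, cv2
from workcell import r, command_gripper, optics
def save(name,fn,crop=None,scale=1):
    st=r.read_state(); im,d=optics.get_image(name)
    np.savez('pics/'+fn+'.npz',im=im,d=d,p=st['eef_pos'],q=st['eef_rot'])
    if crop: a,b,c,e=crop; im=im[b:e,a:c]
    if scale!=1: im=cv2.resize(im,None,fx=scale,fy=scale,interpolation=cv2.INTER_CUBIC)
    cv2.imwrite('pics/'+fn+'.png',im[:,:,::-1])
def ray(m,u,v):
    K=m['K'];return cv2.undistortPoints(np.array([[[u,v]]],float),np.array(K,float),np.array([m['k1'],0,0,0.]))[0,0] 
def pix_at_z(name,u,v,z):
    m=optics.camera_model(name);x,y=ray(m,u,v);R=np.array(m['R']);t=np.array(m['t'])
    o=-R.T@t;d=R.T@np.array([x,y,1]);return o+d*(z-o[2])/d[2]
def proj(name,X):
    m=optics.camera_model(name);X=np.array(X,float).reshape(-1,3)
    c=X@np.array(m['R']).T+np.array(m['t']);s=c[:,:2]/c[:,2:];s=s*(1+m['k1']*(s**2).sum(1,keepdims=True))
    K=np.array(m['K']);return np.c_[s[:,0]*K[0,0]+K[0,2],s[:,1]*K[1,1]+K[1,2]]
def pix_depth(name,u,v,d):
    m=optics.camera_model(name);x,y=ray(m,u,v);return np.array(m['R']).T@(np.array([x,y,1])*d-np.array(m['t']))
E
python3 - <<'E'
from h import *
save('top','top0',None,1.5);save('scene','scene0',None,1.5)
for n in('top','scene','wrist'): print(n,optics.camera_model(n))
print(r.read_state(),r.tip_extent)
E
```

```text
top {'K': array([[378.47700624,   0.        , 257.18745167],
       [  0.        , 378.47700624, 187.22405289],
       [  0.        ,   0.        ,   1.        ]]), 'k1': -0.06089755455710026, 'R': array([[-0.00847873, -0.99995474, -0.00431566],
       [-0.97847109,  0.00918641, -0.20617939],
       [ 0.20620971,  0.00247461, -0.97850469]]), 't': array([0.109284  , 0.56519843, 1.03870084])}
scene {'K': array([[452.07958764,   0.        , 255.29432123],
       [  0.        , 452.07958764, 184.74201602],
       [  0.        ,   0.        ,   1.        ]]), 'k1': -0.020325131722591726, 'R': array([[-0.89544673, -0.44514942, -0.00414022],
       [-0.34384342,  0.69751045, -0.62868981],
       [ 0.28274875, -0.56153465, -0.77764515]]), 't': array([0.55490305, 0.13566331, 1.19808703])}
wrist {'K': array([[310.01263649,   0.        , 258.36909844],
       [  0.        , 310.01263649, 193.79991581],
       [  0.        ,   0.        ,   1.        ]]), 'k1': 0.020194287672406316, 'tool_from_camera': array([[ 2.23726281e-04, -9.52547707e-01, -3.04389250e-01,
         7.69583599e-02],
       [ 
[... 279 characters left out ...]
s': array([-1.41300772e+00,  3.42657967e-01,  1.52491862e+00, -3.55311220e-05,
        1.27543964e+00, -1.46034829e-01]), 'dq': array([ 4.10743430e-04, -9.43558452e-04, -1.86585577e-03, -9.88070069e-06,
        4.06961064e-04, -4.07480414e-04]), 'tau': array([ 2.16193490e-03, -4.34446621e+01, -2.46490556e+01, -1.30970320e-04,
        4.66247468e-03,  1.10462082e-05]), 'eef_pos': array([ 0.15700585, -0.50062284,  0.2556939 ]), 'eef_rot': array([ 9.88482553e-01,  1.51333195e-01, -2.11753826e-05, -7.11676304e-04]), 'contact_force': array([-0.84339072,  0.36061417, -0.20288019]), 'torque': array([ 0.01876478,  0.01326235, -0.02993477]), 'grip_force': 0.0, 'grip_width': 0.08566340555644589} 0.025
```

View pics/top0.png

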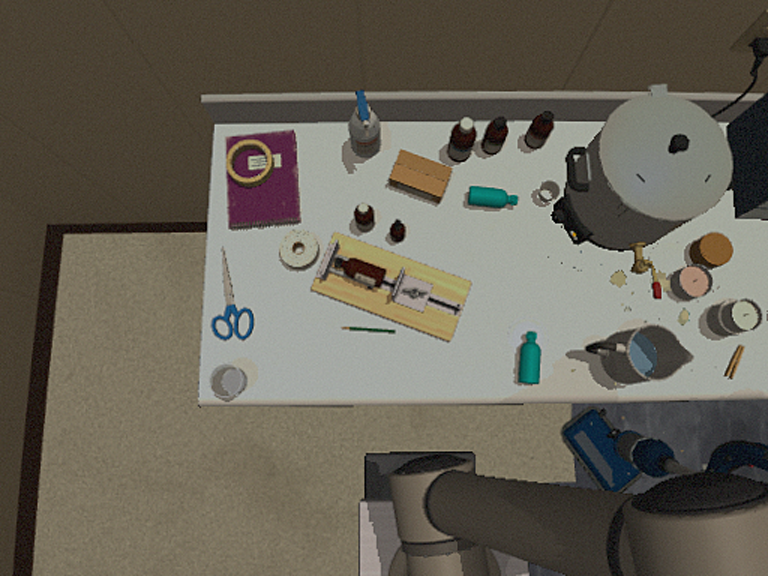

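View pics/scene0.png

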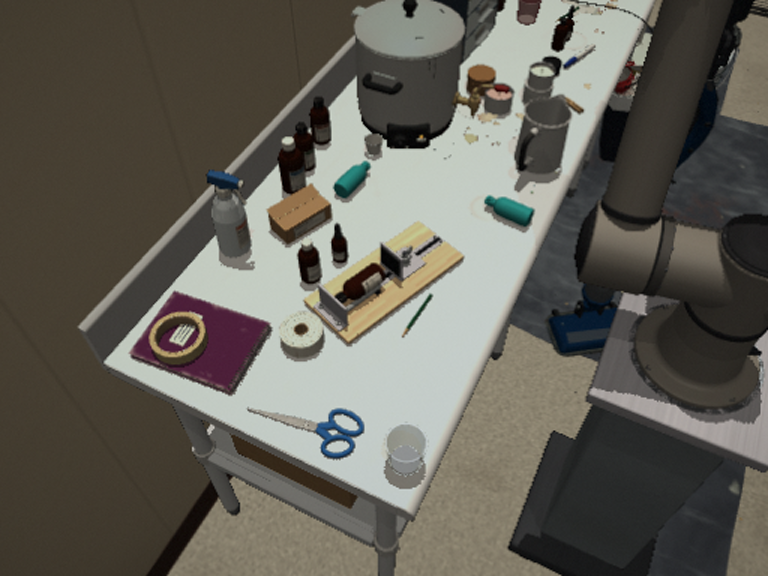

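The top view shows the jig with its board corners at about (340,233), (472,280), (448,341) and (312,291) in the 1.5x picture. The fence is at the left (world +y), the stop near (410,288), and the free sides are clear. The scene view agrees.

```bash
python3 - <<'E'
from h import *
P=[pix_at_z('top',u/1.5,v/1.5,.016) for u,v in((340,233),(472,280),(448,341),(312,291))]
for p in P: print(p.round(3))
P=np.array(P);c=P.mean(0);a=(P[0]+P[3]-P[1]-P[2])[:2];th=np.arctan2(a[1],a[0])
print(c,np.linalg.norm(P[0]-P[1]),np.linalg.norm(P[0]-P[3]),np.degrees(th))
# jig y dir = th ; stop stud about -0.06 ; look above there. tool x-> choose along jig +x
y=np.array([np.cos(th),np.sin(th),0]);x=np.array([y[1],-y[0],0])
from scipy.spatial.transform import Rotation as Rn
for s in(1,-1):
  for ax in (x,y):
    R=np.column_stack([s*ax,np.cross([0,0,-1],s*ax),[0,0,-1]])
    q=Rn.from_matrix(R).as_quat();p=[c[0]-.02*y[0],c[1]-.02*y[1],.22]
    print(s,ax,q,r.solve_ik(p,q))
E
```

```text
[0.676 0.197 0.016]
[ 0.575 -0.069  0.016]
[ 0.453 -0.017  0.016]
[0.556 0.253 0.016]
[0.5651206  0.09088204 0.016     ] 0.2851200452095807 0.1326212528991908 69.19657676010796
1 [ 0.93480446 -0.35516281  0.        ] [ 0.98356608 -0.18054853  0.         -0.        ] [-7.55558239e-03  4.40817537e-01  1.47518202e+00 -4.44089210e-16
  1.22559309e+00  1.92632898e+00]
1 [0.35516281 0.93480446 0.        ] [0.82315333 0.56781915 0.         0.        ] [-7.55558239e-03  4.40817537e-01  1.47518202e+00 -4.44089210e-16
  1.22559309e+00  3.55532649e-01]
-1 [ 0.93480446 -0.35516281  0.        ] [0.18054853 0.98356608 0.         0.        ] [-7.55558239e-03  4.40817537e-01  1.47518202e+00 -4.44089210e-16
  1.22559309e+00 -1.21526368e+00]
-1 [0.35516281 0.93480446 0.        ] [-0.56781915  0.82315333  0.          0.        ] [-7.55558239e-03  4.40817537e-01  1.47518202e+00 -4.44089210e-16
  1.22559309e+00 -2.78606000e+00]
```

```bash
cat >> h.py <<'E'
from scipy.spatial.transform import Rotation as Rn
def quat(th): # tool down, tool x heading th
    x=np.array([np.cos(th),np.sin(th),0]);z=np.array([0,0,-1.]);return Rn.from_matrix(np.column_stack([x,np.cross(z,x),z])).as_quat()
def wrist_cam(fn):
    f=np.load('pics/'+fn+'.npz');T=np.eye(4);T[:3,:3]=Rn.from_quat(f['q']).as_matrix();T[:3,3]=f['p']
    m=optics.camera_model('wrist');return m,T@np.array(m['tool_from_camera'])
def wpix(fn,u,v,z):
    m,T=wrist_cam(fn);x,y=ray(m,u,v);d=T[:3,:3]@[x,y,1];o=T[:3,3];return o+d*(z-o[2])/d[2]
def wproj(fn,X):
    m,T=wrist_cam(fn);c=(np.array(X,float).reshape(-1,3)-T[:3,3])@T[:3,:3]
    s=c[:,:2]/c[:,2:];s=s*(1+m['k1']*(s**2).sum(1,keepdims=True));K=m['K'];return np.c_[s[:,0]*K[0,0]+K[0,2],s[:,1]*K[1,1]+K[1,2]]
E
python3 - <<'E'
from h import *
s=pix_at_z('top',412/1.5,293/1.5,.045);print(s)
th=np.radians(69.2);y=np.array([np.cos(th),np.sin(th),0])
p=s-.0*y;p[2]=.23
r.reach(p,quat(th)); print(r.read_state()['time_s'],r.read_state()['joint_positions'].round(3))
save('wrist','w0',None,1.56)
E
```

```text
[0.5444071  0.05334077 0.045     ]
2.5083 [-0.044  0.404  1.505 -0.     1.232  0.32 ]
```

View pics/w0.png

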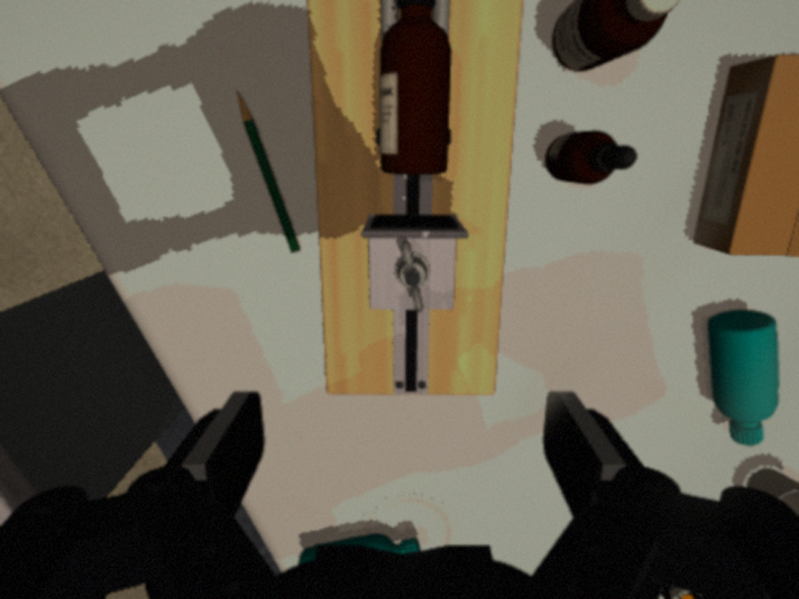

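The wrist view shows the board's near edge from (328,394) to (496,394), the upright's top from (363,233) to (468,236), and the wing nut at about (411,272). One wing points up and slightly left, and the bottle base is near (415,172). I'll enlarge the crop.

```bash
python3 - <<'E'
from h import *
im=np.load('pics/w0.npz')['im'][95:260,195:330]
cv2.imwrite('pics/w0c.png',cv2.resize(im,None,fx=3.6,fy=3.6,interpolation=cv2.INTER_CUBIC)[:,:,::-1])
for n in('K',): pass
E
```

```text
(no output)
```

View pics/w0c.png

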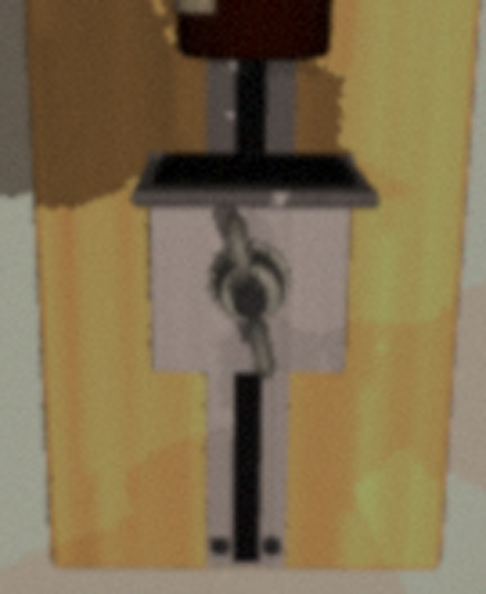

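The crop shows the stud top at (247,297), the upright's top back edge from (133,205) to (380,205), and the foot's back edge at row 372 from 152 to 347. The board's corners are at (53,568) and (441,568), the wing tips at about (226,210) and (265,370), and the bottle base at row 55.

```bash
python3 - <<'E'
from h import *
f=lambda cx,cy,z: wpix('w0',195+cx/3.6,95+cy/3.6,z)
b1,b2=f(53,568,.016),f(441,568,.016)
d=(b2-b1)[:2];th1=np.arctan2(d[1],d[0])+np.pi/2
u1,u2=f(133,205,.08),f(380,205,.08);d2=(u2-u1)[:2]
f1,f2=f(152,372,.02),f(347,372,.02);d3=(f2-f1)[:2]
# long edges of board: left edge at cy 205 approx x=37; right edge (476,0)
l0,r0=f(37,205,.016),f(476,0,.016)
print('widths',np.linalg.norm(d),np.linalg.norm(d2),np.linalg.norm(d3))
print('th',np.degrees([th1,np.arctan2(d2[1],d2[0])+np.pi/2,np.arctan2(d3[1],d3[0])+np.pi/2]))
for a,b in((l0,b1),(r0,b2)): e=(a-b)[:2];print(np.degrees(np.arctan2(e[1],e[0])))
th=np.radians(69.2);y=np.array([np.cos(th),np.sin(th),0]);x=np.array([y[1],-y[0],0])
C=(b1+b2)/2+.15*y
J=lambda p:((p-C)@x*1e3,(p-C)@y*1e3)
print('C',C)
for n,p in dict(u1=u1,u2=u2,f1=f1,f2=f2,stud=f(247,297,.048),wa=f(226,210,.042),wb=f(265,370,.042),bot=f(255,55,.046)).items(): print(n,p.round(4),np.round(J(p),1))
E
```

```text
widths 0.1286856511816896 0.0595373731430442 0.06035242052960685
th [69.10783199 69.11748287 69.11489318]
68.65947127982803
69.34741444583908
C [0.56618469 0.09566072 0.016     ]
u1 [0.5328 0.0898 0.08  ] [-29.1 -17.3]
u2 [0.5884 0.0686 0.08  ] [ 30.4 -17.4]
f1 [0.51   0.0314 0.02  ] [-29.8 -80. ]
f2 [0.5663 0.0099 0.02  ] [ 30.6 -80.1]
stud [0.548  0.0505 0.048 ] [ -1.  -48.7]
wa [0.5508 0.0742 0.042 ] [ -6.8 -25.5]
wb [0.5447 0.0267 0.042 ] [  4.4 -72. ]
bot [0.5727 0.1102 0.046 ] [ 0.9 15.9]
```

The measurements agree. The stop face is at jig y of about -10.8 mm (value 0.024), so there are about 36 mm to push, and the wing line is at about 103.5°. Next I close the gripper and push.

```bash
cat >> h.py <<'E'
th=np.radians(69.1);Y=np.array([np.cos(th),np.sin(th),0]);X=np.array([Y[1],-Y[0],0])
C=np.array([.5663,.0957,0])
def W(x,y,z): return C+X*x+Y*y+np.array([0,0,z])
def jig(p): p=np.array(p)-C; return np.array([p@X,p@Y,p[2]])
def F(): s=r.read_state(); f=s['contact_force'];return round(s['time_s'],2),jig(s['eef_pos']).round(4),np.round([f@X,f@Y,f[2]],2),s['torque'].round(3)
E
python3 - <<'E'
from h import *
q=quat(th)
r.reach(W(0,-.046,.13),q);command_gripper(0,20);print(F(),r.read_state()['grip_width'])
r.move_straight(W(0,-.046,.087),q,.1);print(F())
print(r.move_straight(W(0,-.029,.087),q,.04,8),F())
print(r.move_straight(W(0,.002,.087),q,.04,8),F())
E
```

```text
(3.81, array([-0.   , -0.046,  0.13 ]), array([ 0.27,  0.48, -0.25]), array([-0.052, -0.024,  0.025])) -0.0004187339245297474
(4.39, array([ 0.0002, -0.0459,  0.0871]), array([ 0.07, -0.15,  0.72]), array([-0.034, -0.018, -0.014]))
False (4.97, array([-0.0001, -0.0287,  0.087 ]), array([-0.54, -0.05, -0.41]), array([-0.022, -0.006,  0.031]))
False (5.89, array([-0.    ,  0.0024,  0.087 ]), array([ 0.51, -0.15, -0.2 ]), array([-0.014,  0.066,  0.008]))
```

```bash
python3 - <<'E'
from h import *
q=quat(th);y=.0025
for i in range(12):
    y+=.001
    h=r.move_straight(W(0,y,.087),q,.008,5);print(h,F())
    if h: break
save('top','top1');save('wrist','w1',None,1.56)
f=np.load('pics/top1.npz')['im'];cv2.imwrite('pics/top1c.png',cv2.resize(f[145:235,195:325],None,fx=6,fy=6,interpolation=cv2.INTER_CUBIC)[:,:,::-1])
E
```

```text
False (6.23, array([-0.    ,  0.0032,  0.087 ]), array([ 0.06, -4.3 ,  2.19]), array([-0.595,  0.23 , -0.026]))
False (6.51, array([-0.    ,  0.0044,  0.087 ]), array([-0.35, -4.27,  2.8 ]), array([-0.636,  0.322, -0.029]))
False (6.78, array([-0.    ,  0.0056,  0.087 ]), array([ 0.07, -3.72,  1.69]), array([-0.589,  0.314, -0.03 ]))
False (7.06, array([0.    , 0.0063, 0.0871]), array([-0.  , -5.67,  2.88]), array([-0.805,  0.425, -0.004]))
True (7.27, array([-0.0003,  0.0062,  0.0867]), array([-1.  , -0.12,  0.25]), array([-0.015, -0.006, -0.016]))
```

View pics/w1.png

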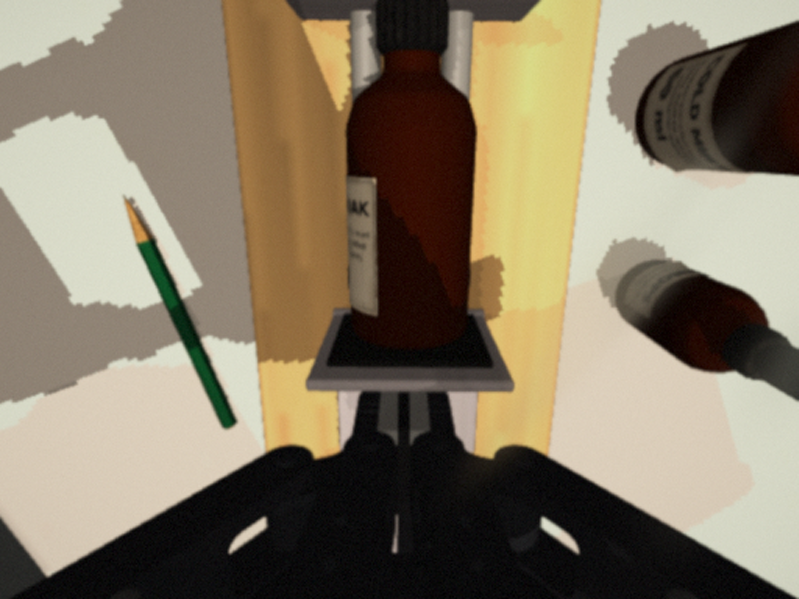

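The picture shows the stop against the bottle base, and the force rose sharply there, so the bottle is probably snug. I'll back off and check the cap-to-fence gap from above.

```bash
python3 - <<'E'
from h import *
q=quat(th)
r.move_straight(W(0,.002,.087),q,.05);r.move_straight(W(0,.002,.2),q,.2);r.reach(W(0,.015,.2),q)
print(F());save('wrist','w2')
f=np.load('pics/w2.npz')['im']
print(wproj('w2',[W(-.038,.126,.068),W(.038,.126,.068),W(0,.126,.046),W(0,-.014,.048)]))
cv2.imwrite('pics/w2c.png',cv2.resize(f[0:300,190:330],None,fx=2,fy=2,interpolation=cv2.INTER_CUBIC)[:,:,::-1])
E
```

```text
(8.58, array([-0.0006,  0.0153,  0.1984]), array([ 0.23, -0.14,  0.55]), array([-0.01 , -0.02 ,  0.048]))
[[209.32583812  46.71352464]
 [314.13385412  46.82380569]
 [261.46918931  50.84927262]
 [260.81624566 215.90104548]]
```

View pics/w2c.png

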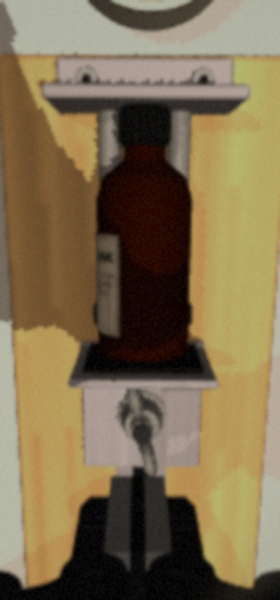

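The cap end at crop (146,105) touches the fence's inner face, the stop is against the base, and the stud is at (142,432), matching jig (0,-14) mm. So the bottle is snug. Before turning the nut I'll take the closed fingers' envelope from the depth image, for clearance to the upright.

```bash
python3 - <<'E'
from h import *
m,T=wrist_cam('w2');d=np.load('pics/w2.npz')['d'];v,u=np.nonzero((d>0)&(d<.2))
pts=cv2.undistortPoints(np.c_[u,v].astype(float)[:,None],m['K'],np.array([m['k1'],0,0,0.]))[:,0]
c=np.c_[pts,np.ones(len(u))]*d[v,u][:,None];M=m['tool_from_camera'];t=c@M[:3,:3].T+M[:3,3]
for z in np.arange(.025,-.06,-.006):
    s=t[(t[:,2]<=z)&(t[:,2]>z-.006)]
    if len(s)>5: print('above tip %.0f-%.0f'%((.025-z)*1e3,(.031-z)*1e3),'x',np.percentile(s[:,0],[2,98]).round(4),'y',np.percentile(s[:,1],[2,98]).round(4),len(s))
E
```

```text
above tip 0-6 x [0.0107 0.0118] y [-0.0075  0.0047] 52
above tip 6-12 x [0.0068 0.0118] y [-0.0139  0.0112] 294
above tip 12-18 x [0.0068 0.0118] y [-0.0145  0.0116] 364
above tip 18-24 x [0.0067 0.0118] y [-0.0144  0.0117] 399
above tip 24-30 x [0.0068 0.0119] y [-0.0144  0.0115] 486
above tip 30-36 x [0.007  0.0119] y [-0.0143  0.0115] 329
above tip 36-42 x [-0.01    0.0127] y [-0.0169  0.0143] 691
above tip 42-48 x [-0.0072  0.0142] y [-0.0289  0.0257] 1472
above tip 48-54 x [-0.0079  0.0139] y [-0.0355  0.0321] 2535
above tip 54-60 x [-0.008   0.0128] y [-0.0387  0.0356] 4943
above tip 60-66 x [-0.0082  0.0169] y [-0.0438  0.0409] 3037
above tip 66-72 x [-0.0064  0.0177] y [-0.0483  0.0452] 4638
above tip 72-78 x [0.0008 0.0179] y [-0.0532  0.0498] 5926
above tip 78-84 x [0.0077 0.018 ] y [-0.058   0.0548] 6665
above tip 84-90 x [0.0119 0.0183] y [-0.0538  0.0517] 2560
```

```bash
cat >> h.py <<'E'
S=np.array([0,-.0145]);Q=quat(th);A,B=13.2,11.
def cpos(w,rho):
    w=np.radians(w);u=np.array([np.cos(w),np.sin(w)]);n=np.array([-u[1],u[0]])
    return rho*u+2.8*n+np.array([A*np.sign(n[0]),B*np.sign(n[1])])
def go(c,z=.063,speed=.08,mf=None):
    return r.move_straight(W(S[0]+c[0]/1e3,S[1]+c[1]/1e3,z),Q,speed,mf)
PA=[(24,10),cpos(-20,14),cpos(-60,14),(21,-21)]
PB=[cpos(-95,11),cpos(-120,15),cpos(-150,20),(-20,-23),(-20,-10)]
def run(path,mf=8,speed=.08):
    for c in path:
        h=go(c,speed=speed,mf=mf);print(np.round(c,1),h,*F()[1:3],F()[0])
        if h: return True
UP=.085
E
python3 - <<'E'
from h import *
for c in PA+PB: print(np.round(c,1),end=' ')
go((27,-21),.12,.2);go((27,-21),.063,.15);print(F())
if not run(PB): go((-20,-12));
go((-20,-14),.095,.2)
go((-20,-60),.15,.2);print(F());save('wrist','w3')
f=np.load('pics/w3.npz')['im'];p=wproj('w3',W(0,-.0145,.048))[0].astype(int);print(p)
cv2.imwrite('pics/w3c.png',cv2.resize(f[max(p[1]-75,0):p[1]+75,p[0]-90:p[0]+90],None,fx=4,fy=4,interpolation=cv2.INTER_CUBIC)[:,:,::-1])
E
```

```text
[24 10] [27.3  8.8] [22.6  0.3] [ 21 -21] [ 15.  -22.2] [  8.1 -25.4] [ -2.7 -23.4] [-20 -23] [-20 -10] (9.81, array([ 0.0274, -0.0348,  0.0641]), array([ 1.06, -0.69, -0.01]), array([-0.001, -0.014,  0.053]))
[ 15.  -22.2] False [ 0.0155 -0.0363  0.0643] [-0.27  0.07  0.19] 10.11
[  8.1 -25.4] False [ 0.0083 -0.0399  0.0634] [ 0.57  0.99 -0.24] 10.36
[ -2.7 -23.4] False [-0.003  -0.0378  0.063 ] [ 0.32  0.26 -0.28] 10.65
[-20 -23] False [-0.0201 -0.0375  0.0631] [-0.33  0.05 -0.94] 11.02
[-20 -10] False [-0.0197 -0.0237  0.063 ] [-0.37  0.35  0.63] 11.32
(12.39, array([-0.0203, -0.0745,  0.1493]), array([ 0.3 , -0.16, -0.29]), array([-0.032, -0.041,  0.007]))
[289 122]
```

View pics/w3c.png

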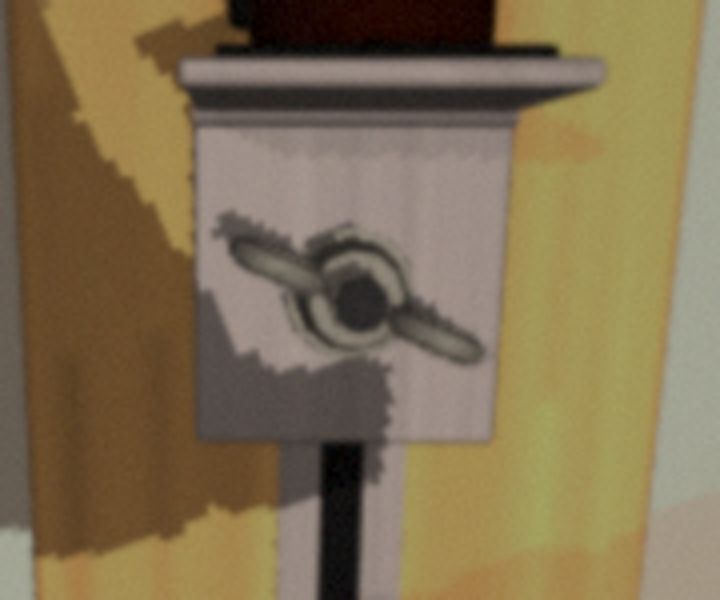

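The picture shows the wing line at about 24° (ends at (235,245) and (480,355)), so the nut turned about 128°. The stop is still against the bottle, and the stud at (358,303) is where I predicted. Next I make a full stroke, then a guarded one.

```bash
python3 - <<'E'
from h import *
def up(): 
    c=(jig(r.read_state()['eef_pos'])[:2]-S)*1e3; go((c[0]+0,c[1]-1.5),.098,.2)
def start(): go((24,14),.098,.25);go((24,14),.063,.15)
start();h=run(PA+PB);up()
if not h:
    start();h=run(PA+PB[:1],mf=6,speed=.05);print('third',h,F())
E
```

```text
[24 10] False [ 0.0245 -0.0047  0.0642] [ 0.2   0.24 -0.05] 13.62
[27.3  8.8] False [ 0.0277 -0.0057  0.0632] [0.21 0.13 0.93] 13.88
[22.6  0.3] False [ 0.0225 -0.0144  0.063 ] [0.33 0.63 0.54] 14.15
[ 21 -21] False [ 0.021  -0.0362  0.063 ] [ 0.64 -0.19  0.37] 14.57
[ 15.  -22.2] False [ 0.0146 -0.0366  0.063 ] [-0.85  0.06  0.38] 14.82
[  8.1 -25.4] False [ 0.0078 -0.0399  0.063 ] [0.6  0.27 0.23] 15.07
[ -2.7 -23.4] False [-0.0031 -0.0378  0.063 ] [0.41 0.33 0.62] 15.36
[-20 -23] False [-0.02   -0.0374  0.0631] [ 0.29 -0.28  0.03] 15.72
[-20 -10] False [-0.0196 -0.0237  0.063 ] [-0.22 -0.06  0.29] 16.03
[24 10] False [ 0.0244 -0.0046  0.064 ] [0.73 0.23 0.09] 17.34
[27.3  8.8] False [ 0.0277 -0.0057  0.0633] [-0.54 -0.16  0.46] 17.59
[22.6  0.3] False [ 0.0224 -0.0146  0.063 ] [0.66 0.37 0.21] 17.93
[ 21 -21] False [ 0.021  -0.0359  0.063 ] [ 1.07 -0.01  0.13] 18.51
[ 15.  -22.2] False [ 0.0145 -0.0366  0.063 ] [-0.06  0.1  -0.76] 18.78
third None (18.78, array([ 0.0145, -0.0366,  0.063 ]), array([-0.06,  0.1 , -0.76]), array([-0.02 , -0.001, -0.052]))
```

No resistance at that angle, so this is the longer case. I'll finish this stroke, then do a guarded final one.

```bash
python3 - <<'E'
from h import *
def up(): 
    c=(jig(r.read_state()['eef_pos'])[:2]-S)*1e3; go((c[0]+0,c[1]-1.5),.098,.2)
def start(): go((24,14),.098,.25);go((24,14),.063,.15)
h=run(PB[1:])
if not h:
    up();start();h=run(PA+[cpos(-88,11)],mf=10,speed=.04);print('4th',h,F())
E
```

```text
[  8.1 -25.4] False [ 0.0077 -0.0399  0.063 ] [ 1.16 -0.55  0.13] 19.03
[ -2.7 -23.4] False [-0.0031 -0.0378  0.063 ] [-0.6  -0.61 -0.26] 19.32
[-20 -23] False [-0.0201 -0.0375  0.0631] [-0.48  0.48 -0.03] 19.69
[-20 -10] False [-0.0196 -0.0237  0.063 ] [ 0.23 -0.31 -0.91] 20.0
[24 10] False [ 0.0244 -0.0047  0.064 ] [ 0.6  -0.81  1.17] 21.31
[27.3  8.8] False [ 0.0277 -0.0057  0.0633] [-0.74 -0.13  0.26] 21.56
[22.6  0.3] False [ 0.0224 -0.0145  0.063 ] [ 0.22 -0.1   0.11] 21.95
[ 21 -21] False [ 0.021  -0.0357  0.063 ] [ 0.08 -0.34 -0.44] 22.63
[16.4  0.1] False [ 0.0176 -0.0136  0.0636] [ 5.44 -1.96  1.51] 23.32
4th None (23.32, array([ 0.0176, -0.0136,  0.0636]), array([ 5.44, -1.96,  1.51]), array([-0.494, -0.646,  0.039]))
```

My waypoint for -88° used the wrong corner sign, so the finger leaned lightly (5 N, sideways) on the stud. I'll back off and look.

```bash
python3 - <<'E'
from h import *
go((23,0),.063);go((24,-10),.1,.2)
go((-20,-60),.15,.25);print(F());save('wrist','w4')
f=np.load('pics/w4.npz')['im'];p=wproj('w4',W(0,-.0145,.048))[0].astype(int);print(p)
cv2.imwrite('pics/w4c.png',cv2.resize(f[max(p[1]-75,0):p[1]+75,p[0]-90:p[0]+90],None,fx=4,fy=4,interpolation=cv2.INTER_CUBIC)[:,:,::-1])
E
```

```text
(24.4, array([-0.0202, -0.0745,  0.1497]), array([1.11, 0.84, 0.69]), array([-0.001, -0.054,  0.001]))
[289 122]
```

View pics/w4c.png

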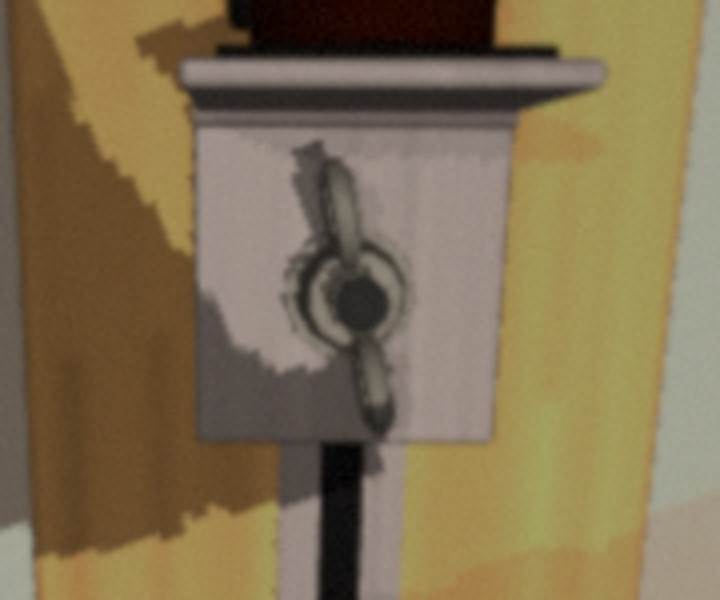

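The wings now stand at about -81° (ends at (338,165) and (378,430)), roughly 19° short of tight, and the stop has not moved. I'll finish with a slow, guarded push in -x on the lower wing.

```bash
python3 - <<'E'
from h import *
go((27,-23),.1,.25);go((27,-23),.063,.15)
go((19,-23),.063,.06)
x=18.
while x>4:
    h=go((x,-23.3),.063,.02,9);s=F();print(x,h,s[1],s[2],s[3][2],s[0])
    if h: break
    x-=1
E
```

```text
18.0 False [ 0.0183 -0.0377  0.0634] [-0.14 -0.33  0.74] -0.003 25.84
17.0 False [ 0.0171 -0.0378  0.0631] [ 0.49 -0.31  0.92] 0.009 26.09
16.0 False [ 0.0159 -0.0378  0.0629] [ 0.91 -1.09  0.29] -0.021 26.34
15.0 False [ 0.0149 -0.0378  0.0629] [0.51 0.18 0.17] -0.026 26.59
14.0 False [ 0.0138 -0.0378  0.0629] [ 1.29 -0.62  0.23] 0.049 26.84
13.0 False [ 0.0129 -0.0378  0.063 ] [ 0.21 -1.3   1.  ] -0.007 27.09
12.0 False [ 0.0122 -0.0378  0.0631] [ 0.96 -0.87 -0.36] 0.014 27.34
11.0 False [ 0.0116 -0.0378  0.0632] [ 4.36 -1.13  0.57] 0.029 27.59
10.0 False [ 0.0112 -0.0377  0.0634] [ 5.66 -1.14 -0.23] -0.041 27.84
9.0 False [ 0.0108 -0.0377  0.0635] [ 8.17 -0.85 -0.8 ] -0.048 28.09
8.0 False [ 0.0105 -0.0377  0.0636] [ 9.85 -0.61 -1.55] -0.019 28.34
7.0 False [ 0.01   -0.0376  0.0639] [10.65 -1.61 -2.17] -0.031 28.59
6.0 False [ 0.0079 -0.0372  0.0648] [ 3.95 -1.21  9.92] -0.047 28.84
5.0 False [ 0.0073 -0.0372  0.0649] [ 5.01 -1.44  8.9 ] -0.065 29.09
```

```bash
python3 - <<'E'
from h import *
go((9,-23.3),.064,.05);print(F());go((15,-24),.066,.05);go((15,-24),.1,.2)
go((-20,-60),.15,.25);print(F());save('wrist','w5')
f=np.load('pics/w5.npz')['im'];p=wproj('w5',W(0,-.0145,.048))[0].astype(int);print(p)
cv2.imwrite('pics/w5c.png',cv2.resize(f[max(p[1]-75,0):p[1]+75,p[0]-90:p[0]+90],None,fx=4,fy=4,interpolation=cv2.INTER_CUBIC)[:,:,::-1])
E
```

```text
(29.34, array([ 0.0093, -0.0374,  0.065 ]), array([1.43, 0.36, 7.37]), array([ 0.019, -0.021,  0.004]))
(30.37, array([-0.0202, -0.0747,  0.1497]), array([ 0.68,  0.16, -0.15]), array([ 0.026, -0.012,  0.056]))
[289 121]
```

View pics/w5c.png

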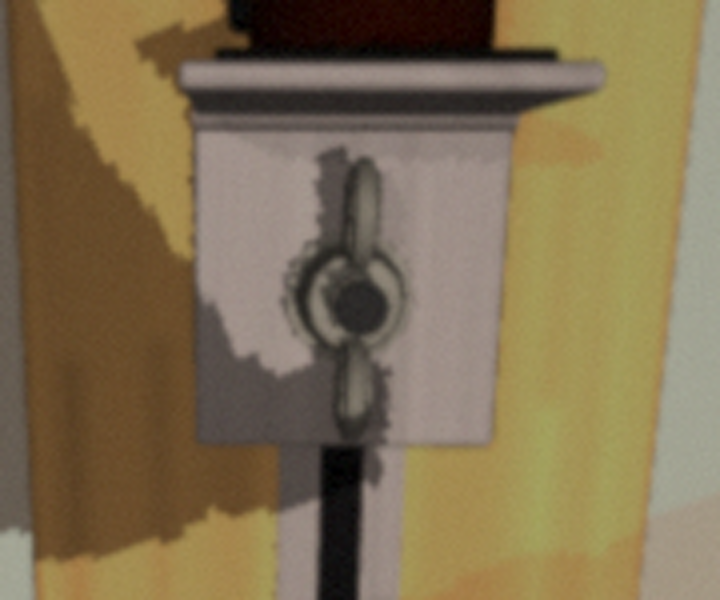

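The wings are now at about -93° (ends at (365,165) and (350,430)), and the stop has not moved. The finger rode up because its tip is chamfered, so I'll push again with the tip lower and farther out on the wing, clear of the hub and foot.

```bash
python3 - <<'E'
from h import *
go((24,-27),.1,.25);go((24,-27),.054,.15)
x=19.
while x>6:
    h=go((x,-27),.054,.02);s=F();print(x,h,s[1],s[2],s[3][2],s[0])
    if abs(s[2][0])>14: break
    x-=.8
go((x+4,-27),.054,.05);print(F());go((22,-27),.1,.2)
go((-20,-60),.15,.25);save('wrist','w6')
f=np.load('pics/w6.npz')['im'];p=wproj('w6',W(0,-.0145,.048))[0].astype(int);print(p)
cv2.imwrite('pics/w6c.png',cv2.resize(f[max(p[1]-75,0):p[1]+75,p[0]-90:p[0]+90],None,fx=4,fy=4,interpolation=cv2.INTER_CUBIC)[:,:,::-1])
s=S
for w in(-93,-100,-107):
    a=np.radians(w);u=np.array([np.cos(a),np.sin(a)])*.0155
    print(w,[((wproj('w6',W(*(S+k*u),.0472))[0]-p+[90,75])*4).round() for k in(1,-1)])
E
```

```text
19.0 False [ 0.0191 -0.0414  0.0546] [-0.09  0.04  0.45] 0.012 31.73
18.2 False [ 0.0182 -0.0415  0.054 ] [ 0.01 -0.42  0.17] 0.02 31.98
17.4 False [ 0.0174 -0.0415  0.0539] [ 0.63 -0.14  0.42] -0.011 32.23
16.599999999999998 False [ 0.0166 -0.0415  0.054 ] [-0.23 -0.89  0.17] -0.051 32.48
15.799999999999997 False [ 0.0158 -0.0415  0.054 ] [-0.14 -0.21  0.02] -0.009 32.73
14.999999999999996 False [ 0.0149 -0.0415  0.054 ] [ 0.21 -0.59  1.22] 0.019 32.98
14.199999999999996 False [ 0.0141 -0.0415  0.054 ] [ 0.2  -0.3  -0.41] -0.043 33.23
13.399999999999995 False [ 0.0137 -0.0415  0.0541] [ 1.91 -0.71 -0.87] -0.008 33.48
12.599999999999994 False [ 0.0132 -0.0415  0.0542] [ 3.73 -1.3  -2.03] 0.008 33.73
11.799999999999994 False [ 0.0129 -0.0414  0.0543] [ 6.96 -0.53 -2.58] -0.064 33.98
10.999999999999993 False [ 0.0127 -0.0414  0.0544] [ 8.42 -0.89 -2.09] -0.052 34.23
10.199999999999992 False [ 0.0125 -0.0414  0.0545] [ 9.82 -0.34 -2.96] -0.034 34.48
9.399999999999991 False [ 0.0123 -0.0414  0.0546] [10.82 -1.35 -5.53] -0.045 34.73
8.59999999999999 False [ 0.0121 -0.0413  0.0547] [13.14 -1.13 -6.16] -0.075 34.98
7.799999999999991 False [ 0.0119 -0.0413  0.0547] [15.5  -1.24 -7.57] -0.032 35.23
(35.48, array([ 0.0129, -0.0414,  0.0543]), array([ 7.18, -0.95, -1.56]), array([-0.502, -0.915, -0.033]))
[290 122]
-93 [array([354., 389.]), array([370., 206.])]
-100 [array([344., 388.]), array([381., 207.])]
-107 [array([333., 386.]), array([391., 210.])]
```

View pics/w6c.png

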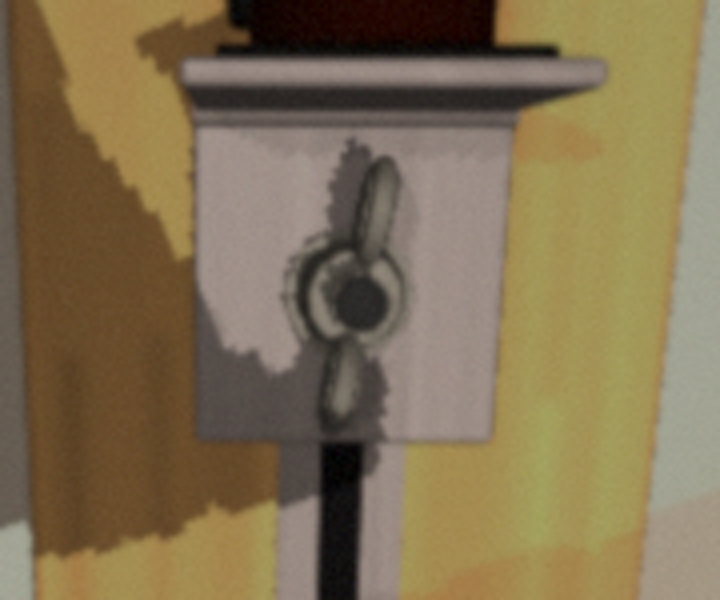

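The wings are at (378,208) and (342,390), matching the tight angle of -100° (predicted (381,207) and (344,388)). Force at the same point was equal on the way in and out (about 7 N), so the nut is against its hard stop. The stop and bottle have not moved and the robot is clear, so I'm handing in.

```bash
python3 - <<'E'
from h import *
print(F());print(r.finish_job())
E
```

```text
(36.35, array([-0.0205, -0.0744,  0.149 ]), array([ 0.13, -0.92, -0.06]), array([0.008, 0.059, 0.014]))
the job is handed in; nothing more can be done
None
```

I handed the job in at about 36 s: the bottle sits snug between stop and fence and the wing nut is turned to its hard stop, with one slip when a wrong waypoint briefly leaned the finger sideways on the stud (about 5 N), without visibly moving the stop.

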